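# Balance a weighted press bar on a blade

## Robot

A 6-joint arm with a two-finger parallel gripper is mounted at the origin on the work surface. World frame = base frame: x ahead of the robot, y to its left, z up, the work surface at z = 0. Lengths are in m, angles in rad, forces in N, time in s.
With the tool pointing down it reaches from about 0.35 to 0.775 m from the base axis. Payload 7.3 kg.
Tool frame: the origin (TCP) lies at the very end of the fingers, on their centre line; the grasp point (between the pads) lies 19 mm behind it; z points along the fingers, y is the direction in which the jaws open and shut (so a half turn about z gives the same grasp; the last joint's range is limited). The gripper opens to 92 mm and grips with 3 to 60 N. Pads are 19 mm wide; open, the fingers measure 130 mm over their backs; the gripper's body (75 mm by 190 mm) begins 47 mm behind the grasp point.
Start: joints at [-1.39, 0.342, 1.524, -0, 1.275, -0.146], TCP at [0.169, -0.497, 0.227] pointing down, gripper open.
Joint ranges: [-2.53, 2.53], [-0.77, 2.02], [0.04, 2.7], [-1, 4.14], [0.28, 2.66], [-3.11, 3.11]. Speed limits (rad/s): [2.57, 2.57, 3.14, 3.14, 3.14, 3.14].

## Interface

Orientations are given as [roll, pitch, yaw] about the fixed x, y, z axes, in that order (R = Rz(yaw) Ry(pitch) Rx(roll)).
In Python, from cell import robot gives the robot as it stands. The module is installed in compiled form; this text tells all that it offers.
- The arm moves only by the tool carry_out, never from a script. Its argument "series" is a list of rows, each an object with "jaw": the opening in per cent of the stroke, from 0 (shut) to 100 (fully open); "travel": the shift along the tool's x, y, z in units of 60 mm (1.0 is 60 mm), a list of three; "twist": the turn about the tool's z in units of 6 degrees (1.0 is 6 degrees). A call has 1 to 8 rows; each row shifts and turns the commanded pose from where the row before left it, along the tool's axes as they then stand; what a row does not reach is not made up. A row lasts 1/8 s, in which the tool goes at most 62.5 mm and 10.7 degrees, less where a joint would pass 70% of its speed; a pose out of reach is approached as far as the arm can. A call is refused whole if a number of a shift passes 1 or a number of a turn 1, either way. A call with a gripper value outside its range is refused whole. The fingers move at their own pace and stop on an object; "squeeze" is the grip in N (left out, the last holds). Time passes only in rows, so rows that do not move let the fingers close. It gives the time, the measured TCP pose, the force and the opening at its end, in the units of the state.
- robot.observe(): the state, without advancing time (a new reading comes with each control period).
- robot.read_camera(name): name is "scene" or "side" or "wrist"; returns the picture (400x640x3 uint8, blue, green, red); there is no depth.
- robot.calibration(name): a dict with "intrinsics" (3x3 intrinsics, pixels), "cam_to_world" (4x4, takes a point from camera to world coordinates); the wrist camera has in their place "tool_from_camera" (4x4, takes a point from camera to tool coordinates, whose origin is the TCP and whose axes are the flange's). Camera axes: x right, y up, looking along -z (the intrinsics and any distortion apply to the point x, -y, -z); pixel columns grow to the right and rows downward; lengths in m; the calibration is good to about 2 mm. A picture is of the moment at which its call begins: read the wrist's pose just before it. calibration takes no time and is no camera call.
- robot.hand_in(): hands the job in, once; it reports no verdict.
Trained networks look in the newest picture that a camera, given by its name, has taken for a name from the list of things; names that differ only in an ending like _2 or _b are one class to them, and where a whole thing is asked for, a point or a joint stands for the part that bears it (a point fixed in the world has none). Each returns a list of dicts, best first, with "score" (0 to 1); they miss things now and then, are a little off and sometimes report something else, mostly with a low value. They report only what shows in the picture. A call takes as long as a camera call.
- robot.regions_of(camera, query): "pixels" (400x640 bool, what is visible of it) and "xy" ([column, row] in pixels, amid what is visible of it).
The state is a dict: "time": time; "qpos": joint angles; "qvel": joint speeds; "joint_efforts": joint torques, N m; "tool_pos": TCP position; "tool_rot": TCP orientation; "contact_force": force on the tool from outside, world axes, zero at the start; "torque": the same for the moment, N m; "opening": finger opening in m.
Only numpy, scipy, OpenCV 4.12 (cv2) and the standard library are available. Lean on these libraries where they do the work, as an engineer would, in place of code of your own. Each camera call takes 0.05 s, during which the arm holds its last target. There are 200 camera calls.

## Task

Find the balance point of the oak press bar: pick it up, lower it gently and squarely across the blade of the balancing stand, and keep hold of it there for a couple of seconds while you feel which end is heavy. Shift it along the blade as needed, then let go so that it stays level on the blade alone, clear of both rubber rests. Never drop it or press it hard on the stand, and leave everything else on the bench where it is.

Things in the scene. Friction and masses are not known exactly. Their poses are not given: they have to be found in the camera images.
- bar_center (a point): Centre (half-way along, across and up) of the loose oak press bar lying on the bench: 320 long (x), 26 wide (y), 40 tall (z up; keep it this way up), wine-red cap at -x, green at +x. About 0.5 to 0.6 kg. Ballast stuck fast inside puts its centre of mass on its x axis, up to 70 mm either side of here. Grip it across the 26 mm from above, fingertips above its underside.
- edge (a point): Middle of the blade's top edge, 60 mm above the bench; z up. The edge is flat, 8 wide (x) and 90 long (y). Lay the bar along x, square across it, either way round; it balances when its centre of mass is less than 4 mm from this point along x. Let go off balance, it tips by about 0.08 rad on to the rest at its heavy side and stays there, ready to be gripped again.
- stand: Balancing stand, fixed and rigid; origin under its middle, axes as edge. Grey base 270 (x) x 100 (y) x 12 tall; aluminium blade across the middle, its foot 34 wide (x) up to 28 mm high; at 110 mm either side along x a black rubber-topped rest, 22 (x) x 74 (y), its top 51 mm above the bench, 9 mm lower than the blade's edge.
- flange: Bystander, leave alone: steel clamping flange, disc 76 across, 36 tall. Origin about its middle, at bench height.
- offcut: Bystander, leave alone: oak offcut 90 x 45 x 22 with a green end. Origin about its middle, at bench height.
- pin_jar: Bystander, leave alone: glass jar with red cap, 60 across, 75 tall. Origin about its middle, at bench height.
- mallet: Bystander, leave alone: hammer with a wooden handle lying on the bench. Origin about its middle, at bench height.
- driver: Bystander, leave alone: red-handled screwdriver lying on the bench. Origin about its middle, at bench height.
- mug: Bystander, leave alone: blue mug, 80 across, 95 tall. Origin about its middle, at bench height.
- staple_tray: Bystander, leave alone: orange divided tray 120 x 90 x 35. Origin about its middle, at bench height.

How it is judged:
By the outcome, as a careful person would: the job done as asked, in the order asked, and still so for the second after the job is handed in, with the robot touching nothing.
It also fails if it takes over 70 s, if anything falls off the work surface, if the arm or the gripper's body presses on something with over 40 N, if the wrist force passes 120 N, or if a joint passes its speed limit or range.

## Working session

There is one attempt and no reset: what is moved stays moved. The work goes in short steps, Python scripts to look and compute and a tool call to move; the robot and the scene stay as the last step left them, time stands still between calls to the robot, and variables do not carry over. Pictures are saved under pics/ and viewed, about 8 in all and at most 12, crops included, and the job is handed in when it is done.

Besides the shell and the picture viewer there is one more tool, called after "Call:" by a JSON object that holds its "fn" and its "kwargs", one argument or row to a line. carry_out: Moves the arm, as the interface text tells. Its arguments: {"type":"object","properties":{"series":{"type":"array"},"squeeze":{"type":"number"}},"required":["series"]}

```bash
mkdir -p pics
python3 - <<'E'
from cell import robot
import cv2,numpy as np
np.set_printoptions(precision=4,suppress=True)
s=robot.observe()
print({k:np.round(v,3) for k,v in s.items()})
for c in("scene","side","wrist"):
    im=robot.read_camera(c);cv2.imwrite(f"pics/{c}0.png",im)
    print(c,robot.calibration(c))
    for q in("bar_center","stand"):
        for r in robot.regions_of(c,q)[:2]:
            p=r["pixels"];ys,xs=np.nonzero(p)
            print(c,q,r["score"],r["xy"],p.sum(),xs.min(),xs.max(),ys.min(),ys.max())
E
```

```text
{'time': np.float64(0.0), 'qpos': array([-1.39 ,  0.343,  1.525, -0.   ,  1.275, -0.146]), 'qvel': array([-0.002, -0.   ,  0.001, -0.003,  0.   , -0.   ]), 'joint_efforts': array([ -0.002, -43.125, -24.422,   0.072,   0.056,  -0.   ]), 'tool_pos': array([ 0.168, -0.497,  0.226]), 'tool_rot': array([-3.14 , -0.   ,  0.327]), 'contact_force': array([-1.29 ,  0.764,  0.228]), 'torque': array([-0.007, -0.015,  0.003]), 'opening': np.float64(0.092)}
scene {'intrinsics': array([[367.6372,   0.    , 314.9828],
       [  0.    , 367.6372, 205.0994],
       [  0.    ,   0.    ,   1.    ]]), 'cam_to_world': array([[-0.6795, -0.5767,  0.4536,  1.0523],
       [ 0.7336, -0.5257,  0.4305,  0.4357],
       [-0.0098,  0.6253,  0.7803,  0.9057],
       [ 0.    ,  0.    ,  0.    ,  1.    ]])}
scene bar_center 0.7 [274.2, 180.0] 1289 231 317 151 206
scene bar_center 0.25 [299.5, 239.2] 473 292 310 224 254
scene stand 0.82 [372.8, 270.5] 3469 326 423 233 310
side {'intrinsics': array([[461.1554,   0.    , 329.6376],
       [  0.    , 461.1554, 191.7898],
       [  0.    ,   0.    ,   1.    ]]), 'cam_to_world': array([[-0.7885,  0.3786, -0.4848, -0.2009],
       [-0.6151, -0.4877,  0.6196,  1.0087],
       [-0.0019,  0.7867,  0.6174,  1.0751],
       [ 0.    ,  0.    ,  0.    ,  1.    ]])}
side bar_center 0.68 [375.8, 179.8] 836 344 410 157 203
side stand 0.82 [289.4, 239.1] 2071 256 325 207 270
wrist {'intrinsics': array([[325.6663,   0.    , 322.0972],
       [  0.    , 325.6663, 200.4019],
       [  0.    ,   0.    ,   1.    ]]), 'tool_from_camera': array([[-0.0021,  0.9538,  0.3005,  0.0805],
       [ 1.    ,  0.0016,  0.0021,  0.0002],
       [ 0.0015,  0.3005, -0.9538, -0.1567],
       [ 0.    ,  0.    ,  0.    ,  1.    ]])}
```

View pics/scene0.png

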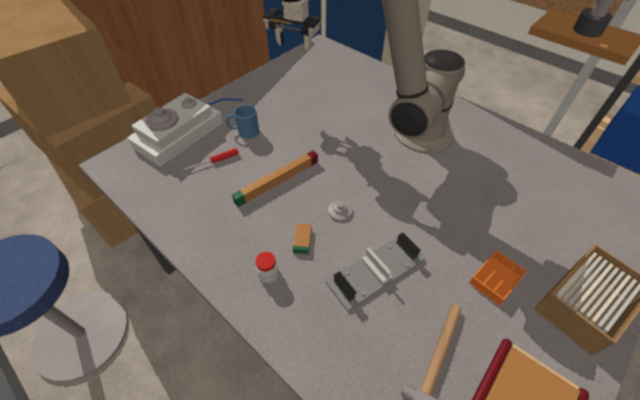

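View pics/side0.png

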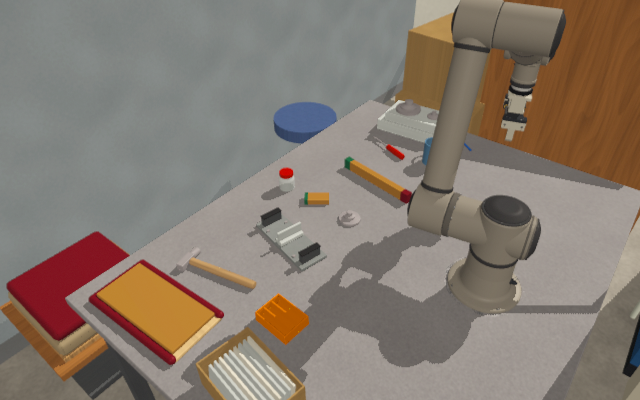

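The scene view shows the bar from the wine-red end (313,157) to the green end (238,198), and the stand around (375,270) with its blade at (378,263). The jar (266,267), offcut (303,238), flange (340,210) and mug (247,122) stand nearby. The side view agrees, with the bar running (408,195) to (348,162) and the stand at (290,238).

```bash
cat > h.py <<'E'
from cell import robot
import cv2,numpy as np
from scipy.spatial.transform import Rotation as R
np.set_printoptions(precision=4,suppress=True)
def cam(c,s=None):
    k=robot.calibration(c)
    if c!="wrist": return k["intrinsics"],k["cam_to_world"]
    s=s or robot.observe()
    T=np.eye(4);T[:3,:3]=R.from_euler('xyz',s["tool_rot"]).as_matrix();T[:3,3]=s["tool_pos"]
    return k["intrinsics"],T@k["tool_from_camera"]
def ray(KT,px,z):
    K,T=KT;px=np.atleast_2d(px).astype(float)
    d=np.c_[(px[:,0]-K[0,2])/K[0,0],-(px[:,1]-K[1,2])/K[1,1],-np.ones(len(px))]@T[:3,:3].T
    return T[:3,3]+d*((z-T[2,3])/d[:,2])[:,None]
def proj(KT,P):
    K,T=KT;p=(np.atleast_2d(P)-T[:3,3])@T[:3,:3]
    return np.c_[K[0,0]*p[:,0]/-p[:,2]+K[0,2],K[1,1]*p[:,1]/p[:,2]+K[1,2]]
def tool(s,P):  # world vector -> tool units of 60 mm
    return R.from_euler('xyz',s["tool_rot"]).inv().apply(np.asarray(P)-s["tool_pos"])/.06
def box(x,y,a,L,W,z0,z1):
    c,n=np.cos(a),np.sin(a)
    return np.array([[x+c*u*L/2-n*v*W/2,y+n*u*L/2+c*v*W/2,z] for u in(-1,1) for v in(-1,1) for z in(z0,z1)])
E
python3 - <<'E'
from h import *
S,D=cam("scene"),cam("side")
print("bar red,green scene",ray(S,[[313,157],[238,198]],.025))
print("bar side",ray(D,[[408,195],[348,162]],.025))
print("rests scene",ray(S,[[408,240],[344,280]],.051),"side",ray(D,[[271,214],[310,249]],.051))
for n,p,z in(("jar",[266,260],.075),("offcut",[303,238],.011),("flange",[340,210],.01),("tray",[500,277],.02),("mallet",[442,350],.02),("mug",[247,112],.095),("driver",[225,156],.02)):print(n,ray(S,p,z))
for c,K in(("scene",S),("side",D)):
  robot.read_camera(c)
  for q in("flange","pin_jar","offcut","mallet","staple_tray","driver","mug"):
    r=robot.regions_of(c,q)
    if r: print(c,q,r[0]["score"],ray(K,r[0]["xy"],.02))
E
```

```text
bar red,green scene [[ 0.3898 -0.1989  0.025 ]
 [ 0.6817 -0.2475  0.025 ]]
bar side [[ 0.3859 -0.2058  0.025 ]
 [ 0.6847 -0.2433  0.025 ]]
rests scene [[0.4731 0.2378 0.051 ]
 [0.6857 0.1859 0.051 ]] side [[0.6854 0.199  0.051 ]
 [0.4745 0.2453 0.051 ]]
jar [[0.7886 0.0074 0.075 ]]
offcut [[ 0.6458 -0.0004  0.011 ]]
flange [[0.4938 0.0117 0.01  ]]
tray [[0.386  0.4762 0.02  ]]
mallet [[0.6559 0.4616 0.02  ]]
mug [[ 0.4327 -0.4786  0.095 ]]
driver [[ 0.5876 -0.4321  0.02  ]]
scene flange 0.65 [[0.5095 0.0153 0.02  ]]
scene pin_jar 0.69 [[ 0.7873 -0.0017  0.02  ]]
scene offcut 0.82 [[ 0.6569 -0.0088  0.02  ]]
scene mallet 0.89 [[0.6864 0.4619 0.02  ]]
scene staple_tray 0.62 [[0.3934 0.4685 0.02  ]]
scene driver 0.62 [[ 0.5965 -0.4515  0.02  ]]
scene mug 0.81 [[ 0.4226 -0.5336  0.02  ]]
side flange 0.78 [[0.4817 0.009  0.02  ]]
side pin_jar 0.6 [[ 0.8058 -0.0054  0.02  ]]
side offcut 0.59 [[0.6305 0.0079 0.02  ]]
side mallet 0.66 [[0.6848 0.4734 0.02  ]]
side staple_tray 0.63 [[0.3906 0.4825 0.02  ]]
side mug 0.59 [[ 0.4931 -0.532   0.02  ]]
```

```bash
cat >> h.py <<'E'
def plan(pos,yaw,n):
    s=robot.observe();y0=s["tool_rot"][2];dy=(yaw-y0+np.pi/2)%np.pi-np.pi/2
    d=(np.asarray(pos)-s["tool_pos"])/n/.06
    for i in range(n):
        y=y0+dy*i/n;c,q=np.cos(y),np.sin(y)
        print([round(v,3) for v in(c*d[0]+q*d[1],q*d[0]-c*d[1],-d[2])],round(-np.degrees(dy)/n/6,3))
E
python3 -c "
from h import *
plan([.537,-.224,.25],-.15,8)"
```

```text
[np.float64(0.91), np.float64(-0.293), np.float64(-0.048)] 0.569
[np.float64(0.891), np.float64(-0.346), np.float64(-0.048)] 0.569
[np.float64(0.868), np.float64(-0.399), np.float64(-0.048)] 0.569
[np.float64(0.843), np.float64(-0.45), np.float64(-0.048)] 0.569
[np.float64(0.815), np.float64(-0.499), np.float64(-0.048)] 0.569
[np.float64(0.784), np.float64(-0.547), np.float64(-0.048)] 0.569
[np.float64(0.75), np.float64(-0.593), np.float64(-0.048)] 0.569
[np.float64(0.713), np.float64(-0.636), np.float64(-0.048)] 0.569
```

Call:
{"fn": "carry_out", "kwargs": {
  "series": [
    {"jaw": 100, "travel": [0.91, -0.29, -0.05], "twist": 0.57},
    {"jaw": 100, "travel": [0.89, -0.35, -0.05], "twist": 0.57},
    {"jaw": 100, "travel": [0.87, -0.4, -0.05], "twist": 0.57},
    {"jaw": 100, "travel": [0.84, -0.45, -0.05], "twist": 0.57},
    {"jaw": 100, "travel": [0.82, -0.5, -0.05], "twist": 0.57},
    {"jaw": 100, "travel": [0.78, -0.55, -0.05], "twist": 0.57},
    {"jaw": 100, "travel": [0.75, -0.59, -0.05], "twist": 0.57},
    {"jaw": 100, "travel": [0.71, -0.64, -0.05], "twist": 0.57}
  ]
}}

```text
time: 2.25
tool_pos: [0.5383, -0.2224, 0.2509]
tool_rot: [3.141, -0.0, -0.153]
contact_force: [1.2, 0.3, -0.2]
opening: 0.0921
```

Call:
{"fn": "carry_out", "kwargs": {
  "series": [
    {"jaw": 100, "travel": [0, 0, 0], "twist": 0},
    {"jaw": 100, "travel": [0, 0, 0], "twist": 0}
  ]
}}

```text
time: 2.5
tool_pos: [0.5366, -0.2236, 0.2504]
tool_rot: [3.141, 0.001, -0.15]
contact_force: [-0.5, -0.4, 0.0]
opening: 0.0915
```

```bash
cat >> h.py <<'E'
def seg(c,q):
    s=robot.observe();KT=cam(c,s);im=robot.read_camera(c);r=robot.regions_of(c,q)
    return s,KT,im,(r[0]["pixels"],r[0]["score"]) if r else (None,0)
def fit(KT,mask,x0,L,W,z0,z1):
    "pose x,y,yaw of a box from its mask, by the extent of its outline along many directions"
    from scipy.optimize import least_squares
    ys,xs=np.nonzero(mask);P=np.c_[xs,ys]
    t=np.arange(0,2*np.pi,np.pi/36);D=np.c_[np.cos(t),np.sin(t)]
    h=(P@D.T).max(0)
    f=lambda v:(proj(KT,box(*v,L,W,z0,z1))@D.T).max(0)-h
    o=least_squares(f,x0,loss='soft_l1',x_scale=[.01,.01,.05]);return o.x,np.sqrt(np.mean(o.fun**2))
E
python3 - <<'E'
from h import *
s,KT,im,(m,sc)=seg("wrist","bar_center")
print(s["tool_pos"],s["tool_rot"],s["contact_force"],s["torque"])
v=im.copy()
if m is not None:
    e,rm=fit(KT,m,[.537,-.224,-.15],.32,.026,0,.04);print(sc,m.sum(),e,rm)
    for p in proj(KT,box(*e,.32,.026,0,.04)):cv2.circle(v,tuple(int(round(a)) for a in p),2,(255,0,255),-1)
cv2.imwrite("pics/w1.png",v)
E
```

```text
[ 0.5366 -0.2236  0.2504] [ 3.1413  0.0009 -0.1497] [-0.5323 -0.3593  0.0294] [0.0307 0.0199 0.0032]
0.64 6315 [ 0.534  -0.2256 -0.1589] 3.6644607382331498
```

View pics/w1.png

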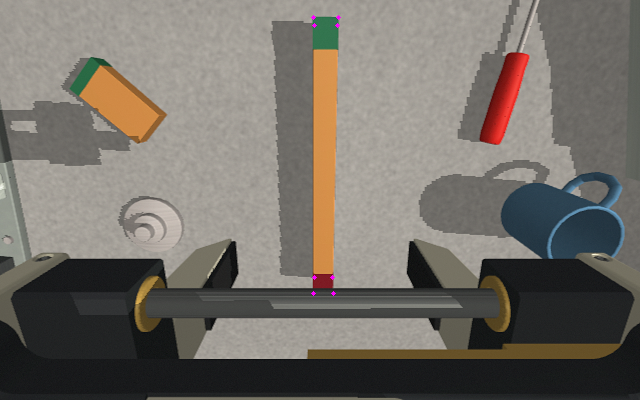

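The view shows the bar vertical at columns 313–338. The green end is at row 17 and the red end (from row 275) is partly hidden by the gripper rod at about row 289. I'll take position from the visible green end and the long top edges.

Run:
```python
from h import *
im=cv2.imread("pics/wrist0.png");s,KT,im,(m,sc)=seg("wrist","bar_center")
hsv=cv2.cvtColor(im,cv2.COLOR_BGR2HSV)
f=(hsv[...,1]>110)&(np.arange(640)>300)[None]&(np.arange(640)<350)[None]
L=[];Rr=[]
for r in range(30,270,10):
    x=np.nonzero(f[r])[0];L.append([x.min()-.0,r+.5]);Rr.append([x.max()+1,r+.5])
L=ray(KT,L,.04);Rr=ray(KT,Rr,.04);M=(L+Rr)/2
print("width",np.linalg.norm((L-Rr)[:,:2],axis=1)[[0,8,16,23]])
k=np.polyfit(M[:,0],M[:,1],1);yaw=np.arctan(k[0])
top=np.nonzero(f.sum(1)>12)[0].min();print(top)
e=ray(KT,[326,top],.04)[0];d=np.array([np.cos(yaw),np.sin(yaw)])
cx=e[0]-.16*d[0];print("yaw",yaw,"end",e,"centre",cx,np.polyval(k,cx))
```

```text
width [0.0254 0.0261 0.0258 0.0251]
17
yaw -0.16146900500422592 end [ 0.6912 -0.2527  0.04  ] centre 0.5333165888520943 -0.22557978773798876
```

```bash
python3 -c "
from h import *
plan([.5335,-.2256,.010],-.16,6)"
```

```text
[np.float64(-0.007), np.float64(0.004), np.float64(0.669)] 0.012
[np.float64(-0.007), np.float64(0.004), np.float64(0.669)] 0.012
[np.float64(-0.007), np.float64(0.004), np.float64(0.669)] 0.012
[np.float64(-0.007), np.float64(0.004), np.float64(0.669)] 0.012
[np.float64(-0.007), np.float64(0.004), np.float64(0.669)] 0.012
[np.float64(-0.007), np.float64(0.004), np.float64(0.669)] 0.012
```

Call:
{"fn": "carry_out", "kwargs": {
  "series": [
    {"jaw": 70, "travel": [-0.01, 0.01, 0.9], "twist": 0.03},
    {"jaw": 70, "travel": [-0.01, 0.01, 0.9], "twist": 0.04},
    {"jaw": 70, "travel": [-0.01, 0.0, 0.9], "twist": 0},
    {"jaw": 70, "travel": [-0.01, 0.0, 0.7], "twist": 0},
    {"jaw": 70, "travel": [0, 0, 0.4], "twist": 0},
    {"jaw": 70, "travel": [0, 0, 0.2], "twist": 0},
    {"jaw": 70, "travel": [0, 0, 0], "twist": 0}
  ],
  "squeeze": 50
}}

```text
time: 3.58
tool_pos: [0.534, -0.2249, 0.0106]
tool_rot: [-3.141, 0.001, -0.159]
contact_force: [-0.7, 0.1, -0.9]
opening: 0.0644
```

Call:
{"fn": "carry_out", "kwargs": {
  "series": [
    {"jaw": 20, "travel": [0, 0, 0], "twist": 0},
    {"jaw": 20, "travel": [0, 0, 0], "twist": 0},
    {"jaw": 20, "travel": [0, 0, 0], "twist": 0},
    {"jaw": 20, "travel": [0, 0, 0], "twist": 0}
  ]
}}

```text
time: 4.08
tool_pos: [0.5345, -0.2245, 0.0111]
tool_rot: [3.141, -0.001, -0.158]
contact_force: [-0.0, -0.1, 0.1]
opening: 0.0288
```

```bash
python3 -c "
from h import *
s=robot.observe();print({k:np.round(v,4) for k,v in s.items()})"
```

```text
{'time': np.float64(4.075), 'qpos': array([-0.5299,  0.6851,  1.6076, -0.0001,  0.8483,  1.199 ]), 'qvel': array([ 0.0014,  0.0025,  0.0009,  0.0004,  0.0004, -0.0003]), 'joint_efforts': array([ -0.012 , -53.1854, -17.9121,   0.0472,  -0.0655,   0.0001]), 'tool_pos': array([ 0.5345, -0.2245,  0.0111]), 'tool_rot': array([ 3.1413, -0.0006, -0.158 ]), 'contact_force': array([-0.0393, -0.1043,  0.1444]), 'torque': array([-0.0058, -0.0161,  0.0216]), 'opening': np.float64(0.0288)}
```

Call:
{"fn": "carry_out", "kwargs": {
  "series": [
    {"jaw": 0, "travel": [0, 0, 0], "twist": 0},
    {"jaw": 0, "travel": [0, 0, 0], "twist": 0},
    {"jaw": 0, "travel": [0, 0, 0], "twist": 0},
    {"jaw": 0, "travel": [0, 0, -0.05], "twist": 0},
    {"jaw": 0, "travel": [0, 0, -0.1], "twist": 0},
    {"jaw": 0, "travel": [0, 0, -0.05], "twist": 0},
    {"jaw": 0, "travel": [0, 0, 0], "twist": 0},
    {"jaw": 0, "travel": [0, 0, 0], "twist": 0}
  ]
}}

```text
time: 5.08
tool_pos: [0.5342, -0.2244, 0.0226]
tool_rot: [-3.142, 0.0, -0.158]
contact_force: [-0.5, -0.5, -4.1]
opening: 0.0259
```

```bash
cat >> h.py <<'E'
def feel(cams=0):
    A=[];
    for i in range(max(1,cams)):
        if cams: robot.read_camera("wrist")
        s=robot.observe();A.append(np.r_[s["contact_force"],s["torque"]])
    A=np.array(A);print("t",s["time"],"pos",s["tool_pos"],s["tool_rot"],"open",s["opening"]);print(A.mean(0),A.std(0))
    y=s["tool_rot"][2];a=A.mean(0);mb=-np.sin(y)*a[3]+np.cos(y)*a[4]
    print("moment about bar's y",mb,"lever x along tool x",mb/-a[2])
E
python3 -c "
from h import *
feel(10)
s,KT,im,(m,sc)=seg('side','bar_center');cv2.imwrite('pics/s1.png',cv2.resize(im[120:240,300:460],(800,600)))"
```

```text
t 5.575 pos [ 0.5343 -0.2245  0.0227] [ 3.1415  0.     -0.1581] open 0.025743770180046
[-0.148   0.147  -5.0388  0.0176 -0.1258  0.0134] [0.3786 0.697  0.619  0.0271 0.0322 0.0312]
moment about bar's y -0.12141940764140077 lever x along tool x -0.024096985909281644
```

View pics/s1.png

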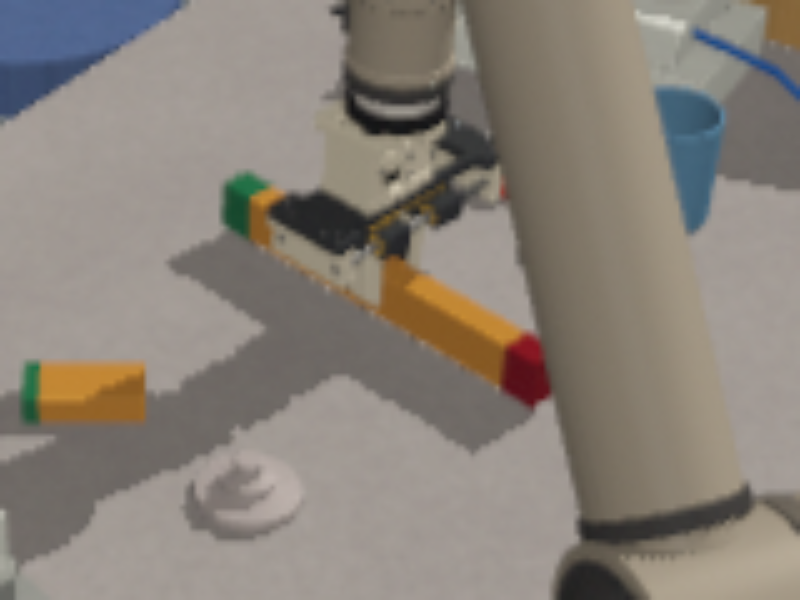

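The side view shows the bar level in the gripper, with the green end at (245,205), the red end at (530,370) and a continuous shadow beneath. The felt weight is 5.0 N with the heavy side about 24 mm toward red. I'll put it down and regrip there.

Call:
{"fn": "carry_out", "kwargs": {
  "series": [
    {"jaw": 0, "travel": [0, 0, 0.1], "twist": 0},
    {"jaw": 0, "travel": [0, 0, 0.05], "twist": 0},
    {"jaw": 0, "travel": [0, 0, 0.04], "twist": 0},
    {"jaw": 0, "travel": [0, 0, 0.01], "twist": 0},
    {"jaw": 0, "travel": [0, 0, 0], "twist": 0},
    {"jaw": 45, "travel": [0, 0, 0], "twist": 0},
    {"jaw": 45, "travel": [0, 0, 0], "twist": 0},
    {"jaw": 45, "travel": [0, 0, 0], "twist": 0}
  ]
}}

```text
time: 6.68
tool_pos: [0.5346, -0.2246, 0.0109]
tool_rot: [3.141, -0.001, -0.158]
contact_force: [0.5, 0.2, 0.4]
opening: 0.0411
```

Call:
{"fn": "carry_out", "kwargs": {
  "series": [
    {"jaw": 45, "travel": [-0.2, 0, 0], "twist": 0},
    {"jaw": 45, "travel": [-0.2, 0, 0], "twist": 0},
    {"jaw": 45, "travel": [0, 0, 0], "twist": 0},
    {"jaw": 0, "travel": [0, 0, 0], "twist": 0},
    {"jaw": 0, "travel": [0, 0, 0], "twist": 0},
    {"jaw": 0, "travel": [0, 0, 0], "twist": 0},
    {"jaw": 0, "travel": [0, 0, 0], "twist": 0}
  ]
}}

```text
time: 7.55
tool_pos: [0.511, -0.2208, 0.0108]
tool_rot: [3.141, -0.001, -0.158]
contact_force: [1.1, -0.4, -0.4]
opening: 0.0257
```

Call:
{"fn": "carry_out", "kwargs": {
  "series": [
    {"jaw": 0, "travel": [0, 0, 0], "twist": 0},
    {"jaw": 0, "travel": [0, 0, -0.05], "twist": 0},
    {"jaw": 0, "travel": [0, 0, -0.1], "twist": 0},
    {"jaw": 0, "travel": [0, 0, -0.15], "twist": 0},
    {"jaw": 0, "travel": [0, 0, 0], "twist": 0},
    {"jaw": 0, "travel": [0, 0, 0], "twist": 0}
  ]
}}

```text
time: 8.3
tool_pos: [0.5105, -0.2207, 0.0288]
tool_rot: [3.142, -0.0, -0.158]
contact_force: [-0.3, -0.3, -4.3]
opening: 0.0257
```

```bash
python3 -c "
from h import *
feel(15)"
```

```text
t 9.05 pos [ 0.5106 -0.2207  0.0287] [ 3.1415 -0.     -0.1581] open 0.026045900996926614
[-0.0382  0.0518 -4.9337  0.0215 -0.0104 -0.0032] [0.4013 0.4221 0.5509 0.0251 0.0231 0.0289]
moment about bar's y -0.006925186413596952 lever x along tool x -0.0014036599958139589
```

Call:
{"fn": "carry_out", "kwargs": {
  "series": [
    {"jaw": 0, "travel": [0, 0, -0.3], "twist": 0},
    {"jaw": 0, "travel": [0, 0, -0.6], "twist": 0},
    {"jaw": 0, "travel": [0, 0, -0.7], "twist": 0},
    {"jaw": 0, "travel": [0, 0, -0.7], "twist": 0},
    {"jaw": 0, "travel": [0, -0.2, -0.7], "twist": 0},
    {"jaw": 0, "travel": [0, -0.4, -0.5], "twist": 0},
    {"jaw": 0, "travel": [0, -0.6, -0.2], "twist": 0}
  ]
}}

```text
time: 9.93
tool_pos: [0.5225, -0.1498, 0.2529]
tool_rot: [3.14, -0.004, -0.16]
contact_force: [0.2, -0.3, -4.9]
opening: 0.0256
```

```bash
python3 -c "
from h import *
plan([.518,.129,.25],-.225,8)"
```

```text
[np.float64(-0.102), np.float64(-0.572), np.float64(0.006)] 0.078
[np.float64(-0.106), np.float64(-0.571), np.float64(0.006)] 0.078
[np.float64(-0.111), np.float64(-0.57), np.float64(0.006)] 0.078
[np.float64(-0.116), np.float64(-0.569), np.float64(0.006)] 0.078
[np.float64(-0.12), np.float64(-0.568), np.float64(0.006)] 0.078
[np.float64(-0.125), np.float64(-0.567), np.float64(0.006)] 0.078
[np.float64(-0.13), np.float64(-0.566), np.float64(0.006)] 0.078
[np.float64(-0.134), np.float64(-0.565), np.float64(0.006)] 0.078
```

Call:
{"fn": "carry_out", "kwargs": {
  "series": [
    {"jaw": 0, "travel": [-0.12, -0.66, 0], "twist": 0.08},
    {"jaw": 0, "travel": [-0.12, -0.66, 0], "twist": 0.08},
    {"jaw": 0, "travel": [-0.12, -0.66, 0], "twist": 0.08},
    {"jaw": 0, "travel": [-0.12, -0.66, 0], "twist": 0.08},
    {"jaw": 0, "travel": [-0.12, -0.66, 0], "twist": 0.08},
    {"jaw": 0, "travel": [-0.12, -0.6, 0], "twist": 0.08},
    {"jaw": 0, "travel": [-0.12, -0.4, 0], "twist": 0.08},
    {"jaw": 0, "travel": [-0.1, -0.2, 0], "twist": 0.07}
  ]
}}

```text
time: 10.92
tool_pos: [0.5152, 0.1275, 0.2505]
tool_rot: [3.141, 0.0, -0.223]
contact_force: [0.1, 0.5, -5.0]
opening: 0.0254
```

Call:
{"fn": "carry_out", "kwargs": {
  "series": [
    {"jaw": 0, "travel": [0, 0, 0], "twist": 0},
    {"jaw": 0, "travel": [0, 0, 0], "twist": 0}
  ]
}}

```text
time: 11.18
tool_pos: [0.5158, 0.1254, 0.2507]
tool_rot: [3.141, -0.0, -0.225]
contact_force: [1.7, -0.0, -4.2]
opening: 0.0257
```

Run:
```python
from h import *
s,KT,im,(m,sc)=seg("wrist","stand")
print(s["tool_pos"],s["tool_rot"],sc,None if m is None else m.sum())
cv2.imwrite("pics/w2.png",im)
np.savez("w2.npz",K=KT[0],T=KT[1])
```

```text
[0.5158 0.1254 0.2507] [ 3.141  -0.0001 -0.2246] 0.91 19784
```

View pics/w2.png

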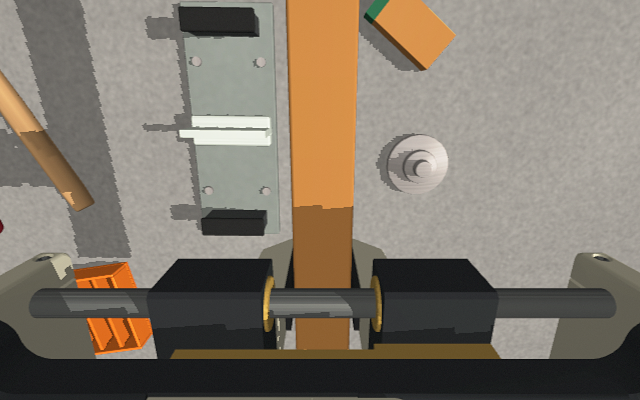

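The stand is unobstructed: far rest near (218,20), near rest near (235,222), and the blade around (225,131). I'll zoom in on the blade for its edges.

Run:
```python
import cv2
im=cv2.imread("pics/w2.png")
cv2.imwrite("pics/w2z.png",cv2.resize(im[105:155,170:290],None,fx=6.6,fy=6.6,interpolation=cv2.INTER_NEAREST))
print(cv2.cvtColor(im,cv2.COLOR_BGR2GRAY)[110:152,[200,225,250]].T)
g=cv2.cvtColor(im,cv2.COLOR_BGR2GRAY)
for r in(127,129,131,133,135): print(r,g[r,174:188],g[r,262:278])
```

```text
[[156 157 158 158 154 125 229 229 236 237 237 239 237 232 232 238 243 179
  110 125 227 240 238 238 238 238 238 237 237 240 240 236 240 238 201 122
  156 153 155 157 157 158]
 [160 159 159 160 156 114 210 229 236 239 238 239 240 235 234 237 241 196
  111 122 199 244 240 239 239 239 239 239 238 240 242 237 239 242 216 153
  155 156 157 157 158 159]
 [157 158 159 161 158 145 168 229 234 240 238 240 240 239 237 239 242 167
  115 120 166 247 242 240 240 240 240 240 238 238 240 237 237 243 228 193
  153 156 157 157 157 157]]
127 [109 108 109 107 107 107 105 105 104 103 105 108 111 112] [246 247 247 246 226 214 252 242 203 173 143 156 160 151 131 152]
129 [108 105 105 107 107 118 129 130 131 132 131 130 131 132] [115 115 115 116 138 171 187 199 200 185 162 157 160 154 135 154]
131 [162 160 141 101 117 198 242 238 237 237 237 237 238 238] [249 249 244 220 197 199 195 197 197 184 160 157 160 156 134 146]
133 [164 161 142 106  98 181 241 237 236 236 236 237 237 237] [240 241 236 215 194 198 195 197 209 204 166 157 161 160 141 144]
135 [166 167 165 145 102 160 230 239 237 237 236 236 237 237] [240 240 236 215 195 197 201 206 204 179 155 157 160 162 146 146]
```

View pics/w2z.png

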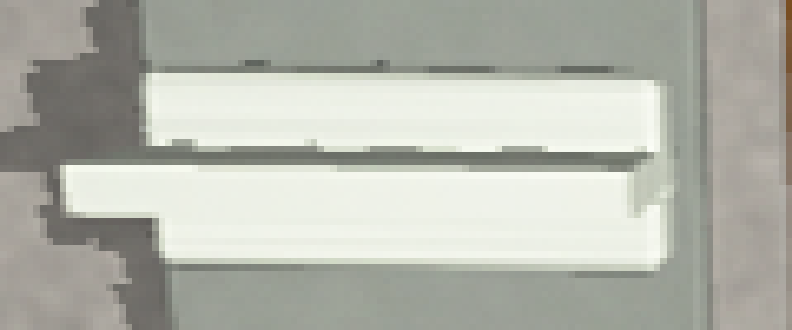

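The crop shows the blade's top strip at columns about 179.5–266 and rows about 130–137.6, with the foot's ledges above and below it. It tilts only slightly.

Run:
```python
from h import *
d=np.load("w2.npz");KT=(d["K"],d["T"])
p=ray(KT,[[180,129.9],[265.8,130.8],[180,137.6]],.06);print(p,"len",np.linalg.norm(p[0]-p[1]),"wid",np.linalg.norm(p[0]-p[2]))
v=p[0]-p[1];a=np.arctan2(-v[0],v[1]);print("yaw from blade",a)
# rests/base: long base right side edge & yaw
im=cv2.imread("pics/w2.png");g=cv2.cvtColor(im,cv2.COLOR_BGR2GRAY).astype(float)
E_=[]
for r in list(range(50,115,4))+list(range(150,180,4)):
    row=np.abs(np.diff(g[r,268:290]));E_.append([268.5+row.argmax(),r])
q=ray(KT,E_,.012);k=np.polyfit(q[:,0],q[:,1],1);print("base edge yaw",np.arctan(k[0]),np.std(q[:,1]-np.polyval(k,q[:,0])))
a2=np.arctan(k[0])
for A in(a,a2):
    c=(p[0]+p[1])/2-.004*np.array([np.cos(A),np.sin(A),0]);print("edge mid",c)
c=c[:2]
for n in("scene","side"):
    K=cam(n);B=np.array([[c[0]-np.sin(a2)*u+np.cos(a2)*w,c[1]+np.cos(a2)*u+np.sin(a2)*w,.06] for u in(-.045,.045) for w in(-.004,.004)])
    im=cv2.imread(f"pics/{n}0.png");pp=proj(K,B);o=pp.mean(0).astype(int)-[30,20]
    z=cv2.resize(im[o[1]:o[1]+40,o[0]:o[0]+60],None,fx=9,fy=9,interpolation=cv2.INTER_NEAREST)
    for t in pp: cv2.circle(z,tuple(int(x) for x in (t-o+.5)*9),3,(255,0,255),-1)
    cv2.imwrite(f"pics/z_{n}.png",z)
cv2.imwrite("pics/zz.png",np.vstack([cv2.imread("pics/z_scene.png")[:300],cv2.imread("pics/z_side.png")[:300]]))
```

```text
[[0.5963 0.2593 0.06  ]
 [0.5752 0.172  0.06  ]
 [0.5888 0.2621 0.06  ]] len 0.08985585702748637 wid 0.008042417628028679
yaw from blade -0.23696112814496362
base edge yaw -0.35958118517663523 0.0029953534672866127
edge mid [0.5819 0.2166 0.06  ]
edge mid [0.5821 0.217  0.06  ]
```

View pics/zz.png

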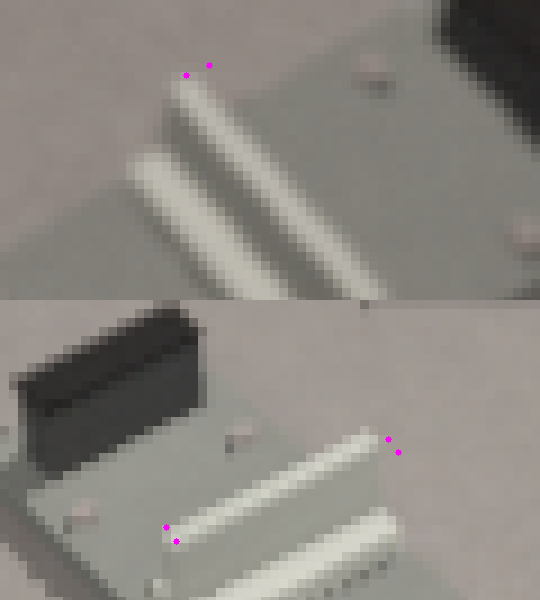

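The rough base-edge fit is unreliable (3 mm scatter), so I'm ignoring it. The blade measurement matches its known size of 90 × 8 mm: edge at (0.582, 0.217), yaw −0.237.

```bash
python3 -c "
from h import *
plan([.583,.2165,.25],-.237,1)
plan([.583,.2165,.078],-.237,1)"
```

```text
[np.float64(0.752), np.float64(-1.73), np.float64(0.012)] 0.113
[np.float64(0.752), np.float64(-1.73), np.float64(2.878)] 0.113
```

Call:
{"fn": "carry_out", "kwargs": {
  "series": [
    {"jaw": 0, "travel": [0.1, -0.25, 0], "twist": 0.113},
    {"jaw": 0, "travel": [0.2, -0.5, 0], "twist": 0},
    {"jaw": 0, "travel": [0.25, -0.54, 0.2], "twist": 0},
    {"jaw": 0, "travel": [0.15, -0.34, 0.4], "twist": 0},
    {"jaw": 0, "travel": [0.05, -0.1, 0.6], "twist": 0},
    {"jaw": 0, "travel": [0, 0, 0.6], "twist": 0},
    {"jaw": 0, "travel": [0, 0, 0.5], "twist": 0},
    {"jaw": 0, "travel": [0, 0, 0.3], "twist": 0}
  ]
}}

```text
time: 12.28
tool_pos: [0.5833, 0.2172, 0.0923]
tool_rot: [3.141, 0.002, -0.237]
contact_force: [-0.5, -0.1, -4.9]
opening: 0.026
```

Call:
{"fn": "carry_out", "kwargs": {
  "series": [
    {"jaw": 0, "travel": [0, 0, 0.15], "twist": 0},
    {"jaw": 0, "travel": [0, 0, 0.05], "twist": 0},
    {"jaw": 0, "travel": [0, 0, 0], "twist": 0}
  ]
}}

```text
time: 12.65
tool_pos: [0.584, 0.217, 0.0832]
tool_rot: [-3.141, -0.001, -0.236]
contact_force: [-0.5, 0.2, -4.6]
opening: 0.0254
```

Run:
```python
from h import *
feel(6)
s,KT,im,(m,sc)=seg('side','stand');o=im[170:290,220:380];cv2.imwrite('pics/s2.png',cv2.resize(o,(800,600)))
plan([.583,.2165,.078],-.237,1)
```

```text
t 12.95 pos [0.5837 0.2169 0.0832] [-3.1413 -0.0008 -0.2359] open 0.02546515124166558
[ 0.2998 -0.2328 -4.9816  0.0402 -0.0275  0.0037] [0.2122 0.5237 0.3027 0.0328 0.0245 0.0192]
moment about bar's y -0.01733899063716869 lever x along tool x -0.003480622905736989
[np.float64(-0.009), np.float64(0.008), np.float64(0.083)] 0.011
```

View pics/s2.png

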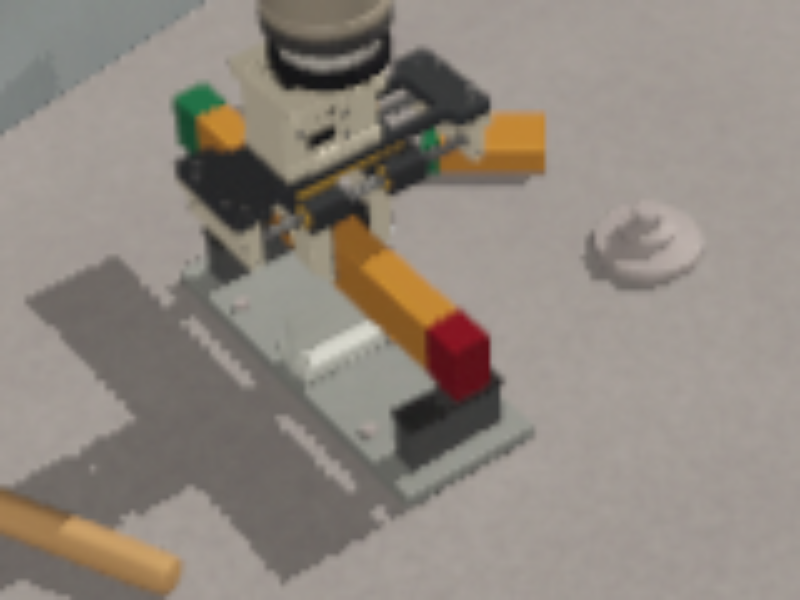

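The bar hangs square over the stand and the blade, with the bystanders undisturbed. Now lowering slowly.

Call:
{"fn": "carry_out", "kwargs": {
  "series": [
    {"jaw": 0, "travel": [0, 0, 0.07], "twist": 0},
    {"jaw": 0, "travel": [0, 0, 0.06], "twist": 0},
    {"jaw": 0, "travel": [0, 0, 0.03], "twist": 0},
    {"jaw": 0, "travel": [0, 0, 0], "twist": 0}
  ]
}}

```text
time: 13.55
tool_pos: [0.5834, 0.2168, 0.0728]
tool_rot: [3.141, 0.0, -0.236]
contact_force: [0.0, 0.3, -4.6]
opening: 0.0258
```

Call:
{"fn": "carry_out", "kwargs": {
  "series": [
    {"jaw": 0, "travel": [0, 0, 0.015], "twist": 0},
    {"jaw": 0, "travel": [0, 0, 0], "twist": 0}
  ]
}}

```text
time: 13.8
tool_pos: [0.5835, 0.2168, 0.0722]
tool_rot: [3.142, -0.0, -0.236]
contact_force: [0.6, -0.3, -4.3]
opening: 0.0259
```

Call:
{"fn": "carry_out", "kwargs": {
  "series": [
    {"jaw": 0, "travel": [0, 0, 0.015], "twist": 0},
    {"jaw": 0, "travel": [0, 0, 0], "twist": 0}
  ]
}}

```text
time: 14.05
tool_pos: [0.5835, 0.2168, 0.0712]
tool_rot: [3.141, 0.0, -0.236]
contact_force: [0.3, 0.4, -5.1]
opening: 0.026
```

```bash
python3 -c "
from h import *
feel(4)"
```

```text
t 14.25 pos [0.5836 0.2169 0.0713] [ 3.1415 -0.0001 -0.2358] open 0.025977395345055335
[ 0.2334 -0.2379 -4.6061  0.07    0.004   0.012 ] [0.3357 0.5397 0.3983 0.0337 0.0059 0.0186]
moment about bar's y 0.020276567497357137 lever x along tool x 0.0044021431328057645
```

Call:
{"fn": "carry_out", "kwargs": {
  "series": [
    {"jaw": 0, "travel": [0, 0, 0.008], "twist": 0},
    {"jaw": 0, "travel": [0, 0, 0], "twist": 0}
  ]
}}

```text
time: 14.5
tool_pos: [0.5836, 0.2168, 0.0709]
tool_rot: [3.142, -0.0, -0.236]
contact_force: [0.5, -0.4, -4.0]
opening: 0.0261
```

Call:
{"fn": "carry_out", "kwargs": {
  "series": [
    {"jaw": 0, "travel": [0, 0, 0.008], "twist": 0},
    {"jaw": 0, "travel": [0, 0, 0], "twist": 0}
  ]
}}

```text
time: 14.75
tool_pos: [0.5836, 0.2169, 0.0708]
tool_rot: [-3.142, -0.0, -0.236]
contact_force: [-1.1, -0.9, 1.0]
opening: 0.026
```

```bash
python3 -c "
from h import *
feel(4)"
```

```text
t 14.95 pos [0.5836 0.2169 0.0708] [-3.1415 -0.0004 -0.2358] open 0.025692873396616002
[-2.2067 -0.7023  2.2518 -0.0805  0.3968 -0.0077] [0.4285 0.5513 0.2732 0.0391 0.0282 0.0101]
moment about bar's y 0.3669973223279365 lever x along tool x -0.16298005723465056
```

Call:
{"fn": "carry_out", "kwargs": {
  "series": [
    {"jaw": 0, "travel": [0, 0, -0.005], "twist": 0},
    {"jaw": 0, "travel": [0, 0, 0], "twist": 0}
  ]
}}

```text
time: 15.2
tool_pos: [0.5836, 0.2169, 0.0708]
tool_rot: [-3.142, -0.0, -0.236]
contact_force: [-1.8, -0.9, 2.1]
opening: 0.0257
```

```bash
python3 -c "
from h import *
feel(8)"
```

```text
t 15.6 pos [0.5836 0.2169 0.0708] [-3.1416 -0.0002 -0.2359] open 0.025717573660631276
[-2.1421 -0.605   3.1927 -0.0904  0.4357  0.0065] [0.324  0.2495 0.6483 0.0343 0.0195 0.033 ]
moment about bar's y 0.4024852305172538 lever x along tool x -0.12606608906547143
```

Call:
{"fn": "carry_out", "kwargs": {
  "series": [
    {"jaw": 0, "travel": [0, 0, -0.008], "twist": 0},
    {"jaw": 0, "travel": [0, 0, 0], "twist": 0},
    {"jaw": 0, "travel": [0, 0, 0], "twist": 0}
  ]
}}

```text
time: 15.98
tool_pos: [0.5836, 0.2169, 0.0708]
tool_rot: [3.142, 0.0, -0.236]
contact_force: [0.1, -0.2, -0.6]
opening: 0.0258
```

```bash
python3 -c "
from h import *
feel(8)"
```

```text
t 16.375 pos [0.5836 0.2169 0.0708] [ 3.1415  0.     -0.2358] open 0.025591119545432653
[ 0.3887  0.1214 -2.2658  0.0517 -0.0725  0.0149] [0.7597 0.4561 0.9859 0.0256 0.0582 0.0203]
moment about bar's y -0.058418941048764286 lever x along tool x -0.025783370457682652
```

Call:
{"fn": "carry_out", "kwargs": {
  "series": [
    {"jaw": 0, "travel": [0, 0, 0], "twist": 0},
    {"jaw": 0, "travel": [0, 0, 0], "twist": 0},
    {"jaw": 0, "travel": [0, 0, 0], "twist": 0},
    {"jaw": 0, "travel": [0, 0, 0], "twist": 0},
    {"jaw": 0, "travel": [0, 0, 0], "twist": 0},
    {"jaw": 0, "travel": [0, 0, 0], "twist": 0},
    {"jaw": 0, "travel": [0, 0, 0], "twist": 0},
    {"jaw": 0, "travel": [0, 0, 0], "twist": 0}
  ]
}}

```text
time: 17.38
tool_pos: [0.5835, 0.2169, 0.0711]
tool_rot: [3.141, -0.0, -0.236]
contact_force: [0.1, 0.4, -4.4]
opening: 0.0255
```

Call:
{"fn": "carry_out", "kwargs": {
  "series": [
    {"jaw": 0, "travel": [0, 0, 0], "twist": 0},
    {"jaw": 0, "travel": [0, 0, 0], "twist": 0},
    {"jaw": 0, "travel": [0, 0, 0], "twist": 0},
    {"jaw": 0, "travel": [0, 0, 0], "twist": 0},
    {"jaw": 0, "travel": [0, 0, 0], "twist": 0},
    {"jaw": 0, "travel": [0, 0, 0], "twist": 0},
    {"jaw": 0, "travel": [0, 0, 0], "twist": 0},
    {"jaw": 0, "travel": [0, 0, 0], "twist": 0}
  ]
}}

```text
time: 18.38
tool_pos: [0.5835, 0.2168, 0.0711]
tool_rot: [3.141, -0.0, -0.236]
contact_force: [-0.7, 0.5, -5.0]
opening: 0.026
```

```bash
python3 -c "
from h import *
feel(12)"
```

```text
t 18.975 pos [0.5836 0.2168 0.0711] [ 3.1415 -0.0001 -0.236 ] open 0.025651911037621617
[-0.0426  0.1508 -5.0691  0.0563 -0.0143 -0.0077] [0.4792 0.4786 0.4518 0.023  0.0333 0.0198]
moment about bar's y -0.0007062769155152544 lever x along tool x -0.00013932946954895345
```

Call:
{"fn": "carry_out", "kwargs": {
  "series": [
    {"jaw": 0, "travel": [0, 0, 0.006], "twist": 0},
    {"jaw": 0, "travel": [0, 0, 0], "twist": 0},
    {"jaw": 0, "travel": [0, 0, 0], "twist": 0},
    {"jaw": 0, "travel": [0, 0, 0], "twist": 0}
  ]
}}

```text
time: 19.48
tool_pos: [0.5836, 0.2169, 0.0709]
tool_rot: [3.142, -0.0, -0.236]
contact_force: [-0.0, -0.3, -3.6]
opening: 0.0257
```

```bash
python3 -c "
from h import *
feel(6)"
```

```text
t 19.775 pos [0.5836 0.2169 0.0708] [ 3.1416 -0.0001 -0.2359] open 0.025708213614437658
[-0.5786  0.003  -3.0059  0.0232  0.0905 -0.0153] [0.4001 0.3059 0.4379 0.0225 0.0204 0.0187]
moment about bar's y 0.09340979576090437 lever x along tool x 0.03107597724881725
```

Call:
{"fn": "carry_out", "kwargs": {
  "series": [
    {"jaw": 0, "travel": [0, 0, 0], "twist": 0},
    {"jaw": 0, "travel": [0, 0, 0], "twist": 0},
    {"jaw": 0, "travel": [0, 0, 0], "twist": 0},
    {"jaw": 0, "travel": [0, 0, 0], "twist": 0},
    {"jaw": 0, "travel": [0, 0, 0], "twist": 0},
    {"jaw": 0, "travel": [0, 0, 0], "twist": 0},
    {"jaw": 0, "travel": [0, 0, 0], "twist": 0},
    {"jaw": 0, "travel": [0, 0, 0], "twist": 0}
  ]
}}

```text
time: 20.78
tool_pos: [0.5836, 0.2168, 0.0708]
tool_rot: [3.142, -0.0, -0.236]
contact_force: [-0.6, -0.4, -0.7]
opening: 0.0255
```

Call:
{"fn": "carry_out", "kwargs": {
  "series": [
    {"jaw": 0, "travel": [0, 0, 0], "twist": 0},
    {"jaw": 0, "travel": [0, 0, 0], "twist": 0},
    {"jaw": 0, "travel": [0, 0, 0], "twist": 0},
    {"jaw": 0, "travel": [0, 0, 0], "twist": 0},
    {"jaw": 0, "travel": [0, 0, 0], "twist": 0},
    {"jaw": 0, "travel": [0, 0, 0], "twist": 0},
    {"jaw": 0, "travel": [0, 0, 0], "twist": 0},
    {"jaw": 0, "travel": [0, 0, 0], "twist": 0}
  ]
}}

```text
time: 21.78
tool_pos: [0.5836, 0.2169, 0.0708]
tool_rot: [-3.142, -0.0, -0.236]
contact_force: [-0.9, -0.3, 0.9]
opening: 0.0257
```

```bash
python3 -c "
from h import *
feel(6)"
```

```text
t 22.075 pos [0.5836 0.2169 0.0708] [-3.1416 -0.0002 -0.2359] open 0.02586580047200651
[-0.8377 -0.4958  0.9413 -0.03    0.1493 -0.0103] [0.6512 0.3932 0.4688 0.0309 0.0353 0.0345]
moment about bar's y 0.13815051708332748 lever x along tool x -0.14676471150117917
```

Call:
{"fn": "carry_out", "kwargs": {
  "series": [
    {"jaw": 0, "travel": [0, 0, 0], "twist": 0},
    {"jaw": 0, "travel": [0, 0, 0], "twist": 0}
  ],
  "squeeze": 5
}}

```text
time: 22.32
tool_pos: [0.5836, 0.2169, 0.0708]
tool_rot: [3.142, -0.0, -0.236]
contact_force: [-0.6, 0.0, 1.5]
opening: 0.0259
```

Call:
{"fn": "carry_out", "kwargs": {
  "series": [
    {"jaw": 30, "travel": [0, 0, 0], "twist": 0},
    {"jaw": 32, "travel": [0, 0, 0], "twist": 0},
    {"jaw": 36, "travel": [0, 0, 0], "twist": 0},
    {"jaw": 42, "travel": [0, 0, 0], "twist": 0},
    {"jaw": 50, "travel": [0, 0, 0], "twist": 0},
    {"jaw": 50, "travel": [0, 0, 0], "twist": 0},
    {"jaw": 50, "travel": [0, 0, 0], "twist": 0},
    {"jaw": 50, "travel": [0, 0, 0], "twist": 0}
  ]
}}

```text
time: 23.32
tool_pos: [0.5835, 0.2168, 0.0707]
tool_rot: [3.142, -0.0, -0.236]
contact_force: [-1.1, 0.2, -0.0]
opening: 0.0461
```

Run:
```python
from h import *
feel()
im=robot.read_camera('side');sc=robot.read_camera('scene')
cv2.imwrite('pics/r1.png',np.hstack([cv2.resize(im[180:280,230:360],(400,308),interpolation=cv2.INTER_CUBIC),cv2.resize(sc[205:305,310:440],(400,308),interpolation=cv2.INTER_CUBIC)]))
cv2.imwrite('pics/side_r.png',im);cv2.imwrite('pics/scene_r.png',sc)
```

```text
t 23.325 pos [0.5835 0.2168 0.0707] [ 3.1415 -0.0001 -0.2359] open 0.0460776183107086
[-1.0769  0.171  -0.0436  0.0433  0.0402 -0.0195] [0. 0. 0. 0. 0. 0.]
moment about bar's y 0.04921874182065155 lever x along tool x 1.129358972092941
```

View pics/r1.png

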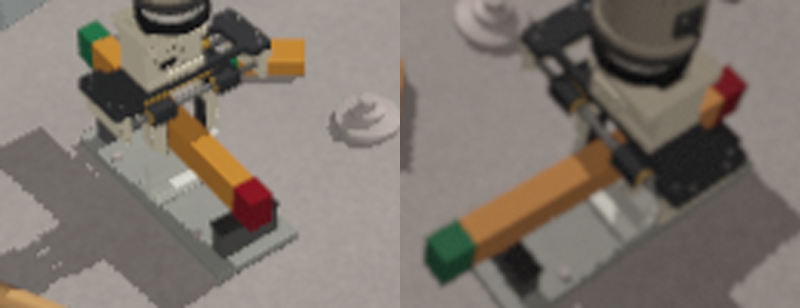

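Both views show the bar on the blade after release with the fingers open. I'll check tilt numerically by comparing the caps' image positions with a level or tilted model.

```bash
cat > tilt.py <<'E'
from h import *
from scipy.optimize import least_squares
def tilt():
    obs=[]
    for n in("side","scene"):
        K=cam(n);hsv=cv2.cvtColor(robot.read_camera(n),cv2.COLOR_BGR2HSV).astype(int);H,S,V=hsv[...,0],hsv[...,1],hsv[...,2]
        for sgn,m in((-1,((H<8)|(H>168))&(S>130)),(1,(H>50)&(H<90)&(S>90))):
            c=proj(K,[.607+sgn*.152*.972,.211-sgn*.152*.235,.08])[0]
            ys,xs=np.nonzero(m);k=np.hypot(xs-c[0],ys-c[1])<22;P=np.c_[xs,ys][k]
            if k.sum()>15: obs.append((n,K,sgn,cv2.boxPoints(cv2.minAreaRect(P.astype(np.float32))).mean(0),P,k.sum()))
    D=np.c_[np.cos(np.arange(0,6.28,.3)),np.sin(np.arange(0,6.28,.3))]
    def f(v):
        x,y,z,a,t=v;M=R.from_euler('ZY',[a,t]).as_matrix();r=[]
        for n,K,sgn,c,P,_ in obs:
            B=np.array([[sgn*(.16-u*.0),w,q] for u in(0,) for w in(-.013,.013) for q in(-.02,.02)])@M.T+[x,y,z]
            d=D[(D@(proj(K,B).mean(0)-proj(K,[[x,y,z]])[0]))>6]  # outward directions see the end face
            r.append((proj(K,B)@d.T).max(0)-(P@d.T).max(0)-.0)
        return np.concatenate(r)
    for t0 in(0,):
        o=least_squares(f,[.607,.211,.08,-.236,t0],x_scale=[.01,.01,.01,.05,.05],loss='soft_l1',diff_step=1e-5)
        print([(a[0],a[2],a[5]) for a in obs]);print("x y z yaw pitch(+: green down)",o.x,"rms px",np.sqrt(np.mean(o.fun**2)))
    for t in(-.08,0,.08):
        g=least_squares(lambda v:f([*v,t]),[.607,.211,.08,-.236],x_scale=[.01,.01,.01,.05],loss='soft_l1',diff_step=1e-5);print(t,g.cost,g.x)
tilt()
E
python3 tilt.py
```

```text
Traceback (most recent call last):
  File "tilt.py", line 24, in <module>
    tilt()
    ~~~~^^
  File "tilt.py", line 20, in tilt
    o=least_squares(f,[.607,.211,.08,-.236,t0],x_scale=[.01,.01,.01,.05,.05],loss='soft_l1',diff_step=1e-5)
ValueError: could not broadcast input array from shape (39,) into shape (38,)
```

```bash
sed -i 's/d=D\[(D@(proj(K,B).mean(0)-proj(K,\[\[x,y,z\]\])\[0\]))>6\].*/w0=np.array([.607,.211,.08]);e=w0+sgn*.16*np.array([.972,-.235,0]);d=D[D@(proj(K,e)[0]-proj(K,w0)[0])>6]/' tilt.py; python3 tilt.py
```

```text
[('side', -1, np.int64(170)), ('side', 1, np.int64(64)), ('scene', -1, np.int64(85)), ('scene', 1, np.int64(191))]
x y z yaw pitch(+: green down) [ 0.6049  0.211   0.0811 -0.229  -0.0996] rms px 1.2259952434366428
-0.08 21.59148182031597 [ 0.6058  0.211   0.0809 -0.2341]
0 45.66157544744046 [ 0.6071  0.2109  0.0779 -0.2548]
0.08 84.19235397571963 [ 0.6065  0.2086  0.0678 -0.2756]
```

Run:
```python
from h import *
out=[]
for n in("side","scene"):
    im=robot.read_camera(n);K=cam(n);row=[]
    for t in(0.,-.08,.08):
        a=-.236;M=R.from_euler('ZY',[a,t]).as_matrix();e=np.array([.582,.2167,.06])
        sh=.0+.0245+.0016
        B=np.array([[u+sh,v,w] for u in(-.16,.16) for v in(-.013,.013) for w in(0,.04)])@M.T+e
        p=proj(K,B)
        c=p.mean(0).astype(int);o=c-[60,50]
        z=cv2.resize(im[o[1]:o[1]+100,o[0]:o[0]+120],None,fx=2.2*1,fy=2.9*1,interpolation=cv2.INTER_CUBIC)
        z=cv2.resize(im[o[1]:o[1]+100,o[0]:o[0]+120],(264,220),interpolation=cv2.INTER_CUBIC)
        q=((p-o+.5)*2.2).astype(int)
        for i in range(8):
            for j in(1,2,4):
                if not i&j and j!=4: cv2.line(z,tuple(map(int,q[i])),tuple(map(int,q[i|j])),(255,0,255),1)
        row.append(z)
    out.append(np.hstack(row))
cv2.imwrite("pics/ov.png",np.vstack(out))
```

```text
(no output)
```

View pics/ov.png

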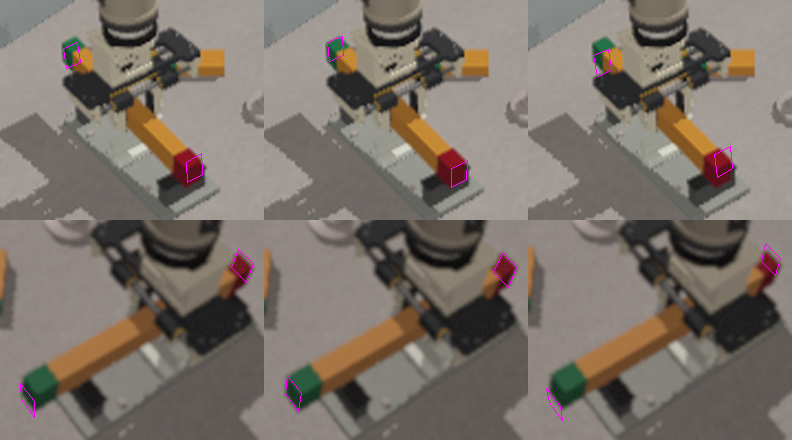

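The middle (−0.08 rad, red-down) overlay fits best in both cameras, so the bar has tipped onto the red rest. I'll regrip it gently 30 mm towards green, press it level about the blade, shift it towards green and try again.

Call:
{"fn": "carry_out", "kwargs": {
  "series": [
    {"jaw": 50, "travel": [0.25, 0, -0.03], "twist": 0},
    {"jaw": 50, "travel": [0.25, 0, -0.02], "twist": 0},
    {"jaw": 50, "travel": [0, 0, 0], "twist": 0},
    {"jaw": 0, "travel": [0, 0, 0], "twist": 0},
    {"jaw": 0, "travel": [0, 0, 0], "twist": 0},
    {"jaw": 0, "travel": [0, 0, 0], "twist": 0},
    {"jaw": 0, "travel": [0, 0, 0], "twist": 0},
    {"jaw": 0, "travel": [0, 0, 0], "twist": 0}
  ],
  "squeeze": 10
}}

```text
time: 24.72
tool_pos: [0.6123, 0.21, 0.0737]
tool_rot: [3.141, 0.001, -0.236]
contact_force: [-1.2, 1.0, 1.1]
opening: 0.0258
```

Call:
{"fn": "carry_out", "kwargs": {
  "series": [
    {"jaw": 0, "travel": [0, 0, 0.015], "twist": 0},
    {"jaw": 0, "travel": [0, 0, 0.015], "twist": 0},
    {"jaw": 0, "travel": [0, 0, 0], "twist": 0}
  ]
}}

```text
time: 25.1
tool_pos: [0.6133, 0.2098, 0.0724]
tool_rot: [-3.141, -0.001, -0.236]
contact_force: [0.1, -1.1, 4.1]
opening: 0.0257
```

Call:
{"fn": "carry_out", "kwargs": {
  "series": [
    {"jaw": 0, "travel": [0, 0, 0.012], "twist": 0},
    {"jaw": 0, "travel": [0, 0, 0], "twist": 0}
  ]
}}

```text
time: 25.35
tool_pos: [0.6137, 0.2097, 0.0719]
tool_rot: [-3.141, -0.002, -0.236]
contact_force: [1.5, -1.9, 5.5]
opening: 0.026
```

```bash
python3 -c "
from h import *
feel(3)"; python3 tilt.py
```

```text
t 25.5 pos [0.6137 0.2096 0.0718] [-3.1411 -0.0022 -0.236 ] open 0.025942139905677987
[ 1.1304 -1.2296  5.2525 -0.1169 -0.0805  0.0142] [0.1744 0.2715 0.4577 0.0223 0.0201 0.0316]
moment about bar's y -0.1056146181872559 lever x along tool x 0.020107416479624725
[('side', -1, np.int64(170)), ('side', 1, np.int64(44)), ('scene', -1, np.int64(99)), ('scene', 1, np.int64(176))]
x y z yaw pitch(+: green down) [ 0.6062  0.21    0.079  -0.2334 -0.041 ] rms px 1.2816460010832216
-0.08 25.375341441433786 [ 0.6047  0.21    0.0796 -0.2224]
0 26.989421934600323 [ 0.6078  0.2103  0.0781 -0.2459]
0.08 59.12621003152607 [ 0.6076  0.2092  0.0716 -0.2679]
```

Call:
{"fn": "carry_out", "kwargs": {
  "series": [
    {"jaw": 0, "travel": [0, 0, 0.015], "twist": 0},
    {"jaw": 0, "travel": [0, 0, 0.007], "twist": 0},
    {"jaw": 0, "travel": [0, 0, 0], "twist": 0}
  ]
}}

```text
time: 25.98
tool_pos: [0.6142, 0.2096, 0.0709]
tool_rot: [-3.141, -0.003, -0.236]
contact_force: [2.3, -1.7, 5.9]
opening: 0.026
```

```bash
python3 -c "
from h import *
feel(3)"; python3 tilt.py
```

```text
t 26.125 pos [0.6142 0.2095 0.0709] [-3.1408 -0.0035 -0.236 ] open 0.026112358863764527
[ 1.8314 -1.4822  6.5938 -0.2259 -0.2578  0.0239] [0.5356 0.5208 0.1402 0.0289 0.0005 0.0173]
moment about bar's y -0.30346710244870556 lever x along tool x 0.04602338324617197
[('side', -1, np.int64(171)), ('side', 1, np.int64(41)), ('scene', -1, np.int64(104)), ('scene', 1, np.int64(175))]
x y z yaw pitch(+: green down) [ 0.6071  0.21    0.0783 -0.2376 -0.0082] rms px 1.2897011155703806
-0.08 32.54486960473997 [ 0.6056  0.2103  0.0804 -0.2181]
0 23.07971459525902 [ 0.6075  0.2101  0.0782 -0.2401]
0.08 45.45161934001658 [ 0.6083  0.2097  0.0739 -0.2615]
```

Level again. I'll grip firmly, unload the blade and shift 6 mm towards green.

Call:
{"fn": "carry_out", "kwargs": {
  "series": [
    {"jaw": 0, "travel": [0, 0, 0], "twist": 0},
    {"jaw": 0, "travel": [0, 0, 0], "twist": 0},
    {"jaw": 0, "travel": [0, 0, -0.012], "twist": 0},
    {"jaw": 0, "travel": [0, 0, -0.012], "twist": 0},
    {"jaw": 0, "travel": [0, 0, 0], "twist": 0},
    {"jaw": 0, "travel": [0, 0, 0], "twist": 0}
  ],
  "squeeze": 55
}}

```text
time: 26.98
tool_pos: [0.6124, 0.2098, 0.0709]
tool_rot: [3.141, 0.001, -0.236]
contact_force: [2.8, -0.3, -1.4]
opening: 0.0258
```

```bash
python3 -c "
from h import *
feel(6)"
```

```text
t 27.275 pos [0.6121 0.2099 0.0709] [ 3.141   0.0013 -0.2358] open 0.025927500106537688
[ 1.3386 -0.2049 -2.2766 -0.0169 -0.3495  0.0087] [0.6159 0.4038 0.6572 0.0413 0.0577 0.0191]
moment about bar's y -0.343777049375539 lever x along tool x -0.15100413355949552
```

Call:
{"fn": "carry_out", "kwargs": {
  "series": [
    {"jaw": 0, "travel": [0.02, 0, -0.006], "twist": 0},
    {"jaw": 0, "travel": [0.04, 0, 0], "twist": 0},
    {"jaw": 0, "travel": [0.04, 0, 0], "twist": 0},
    {"jaw": 0, "travel": [0.01, 0, 0], "twist": 0},
    {"jaw": 0, "travel": [0, 0, 0], "twist": 0},
    {"jaw": 0, "travel": [0, 0, 0], "twist": 0}
  ]
}}

```text
time: 28.02
tool_pos: [0.619, 0.2083, 0.0717]
tool_rot: [3.141, 0.0, -0.236]
contact_force: [0.6, 1.0, -4.8]
opening: 0.0258
```

```bash
python3 -c "
from h import *
feel(10)"; python3 tilt.py
```

```text
t 28.525 pos [0.6191 0.2083 0.0717] [ 3.1415 -0.0001 -0.2358] open 0.025502174371314495
[ 0.287  -0.1824 -4.9668  0.0333 -0.1719 -0.0038] [0.3695 0.5694 0.6149 0.0218 0.0302 0.0314]
moment about bar's y -0.15934742291766407 lever x along tool x -0.03208238030089336
[('side', -1, np.int64(173)), ('side', 1, np.int64(42)), ('scene', -1, np.int64(109)), ('scene', 1, np.int64(173))]
x y z yaw pitch(+: green down) [ 0.6118  0.2095  0.0795 -0.2368 -0.0077] rms px 1.1902204221183463
-0.08 30.550319967898965 [ 0.6106  0.2098  0.0823 -0.2165]
0 20.132961604176405 [ 0.6122  0.2096  0.0794 -0.2391]
0.08 43.44701125916672 [ 0.6128  0.2091  0.0751 -0.2621]
```

Call:
{"fn": "carry_out", "kwargs": {
  "series": [
    {"jaw": 0, "travel": [0, 0, 0.007], "twist": 0},
    {"jaw": 0, "travel": [0, 0, 0.007], "twist": 0},
    {"jaw": 0, "travel": [0, 0, 0], "twist": 0},
    {"jaw": 0, "travel": [0, 0, 0], "twist": 0}
  ]
}}

```text
time: 29.12
tool_pos: [0.6191, 0.2083, 0.0709]
tool_rot: [3.142, -0.0, -0.236]
contact_force: [-0.1, 0.0, -4.6]
opening: 0.0254
```

```bash
python3 -c "
from h import *
feel(3)"
```

```text
t 29.275 pos [0.6192 0.2083 0.0709] [ 3.1415 -0.0001 -0.2359] open 0.025708801835867733
[ 0.0771 -0.2896 -3.7464  0.0013 -0.0815  0.0171] [0.4571 0.3013 0.6643 0.0083 0.0202 0.0142]
moment about bar's y -0.07893087553569768 lever x along tool x -0.02106838094964096
```

Call:
{"fn": "carry_out", "kwargs": {
  "series": [
    {"jaw": 0, "travel": [0, 0, 0.005], "twist": 0},
    {"jaw": 0, "travel": [0, 0, 0], "twist": 0},
    {"jaw": 0, "travel": [0, 0, 0], "twist": 0},
    {"jaw": 0, "travel": [0, 0, 0], "twist": 0},
    {"jaw": 0, "travel": [0, 0, 0], "twist": 0},
    {"jaw": 0, "travel": [0, 0, 0], "twist": 0},
    {"jaw": 0, "travel": [0, 0, 0], "twist": 0},
    {"jaw": 0, "travel": [0, 0, 0], "twist": 0}
  ]
}}

```text
time: 30.28
tool_pos: [0.6192, 0.2083, 0.0708]
tool_rot: [-3.142, -0.0, -0.236]
contact_force: [-1.6, -0.5, 1.7]
opening: 0.0258
```

Call:
{"fn": "carry_out", "kwargs": {
  "series": [
    {"jaw": 0, "travel": [0, 0, 0], "twist": 0},
    {"jaw": 0, "travel": [0, 0, 0], "twist": 0},
    {"jaw": 0, "travel": [0, 0, 0], "twist": 0},
    {"jaw": 0, "travel": [0, 0, 0], "twist": 0},
    {"jaw": 0, "travel": [0, 0, 0], "twist": 0},
    {"jaw": 0, "travel": [0, 0, 0], "twist": 0},
    {"jaw": 0, "travel": [0, 0, 0], "twist": 0},
    {"jaw": 0, "travel": [0, 0, 0], "twist": 0}
  ]
}}

```text
time: 31.28
tool_pos: [0.6193, 0.2083, 0.0707]
tool_rot: [-3.142, -0.0, -0.236]
contact_force: [-1.5, -1.4, 5.7]
opening: 0.0257
```

```bash
python3 -c "
from h import *
feel(5)"
```

```text
t 31.525 pos [0.6192 0.2083 0.0707] [-3.1415 -0.0003 -0.2359] open 0.025511445287719252
[-1.2172 -1.1799  4.735  -0.135   0.4501  0.0378] [0.4927 0.5664 0.3375 0.0394 0.0285 0.0112]
moment about bar's y 0.40608495957746316 lever x along tool x -0.08576219920992435
```

Call:
{"fn": "carry_out", "kwargs": {
  "series": [
    {"jaw": 0, "travel": [0, 0, -0.006], "twist": 0},
    {"jaw": 0, "travel": [0, 0, 0], "twist": 0},
    {"jaw": 0, "travel": [0, 0, 0], "twist": 0}
  ]
}}

```text
time: 31.9
tool_pos: [0.6192, 0.2083, 0.0708]
tool_rot: [3.142, -0.0, -0.236]
contact_force: [-1.1, -0.6, 2.5]
opening: 0.0259
```

```bash
python3 -c "
from h import *
feel(3)"
```

```text
t 32.05 pos [0.6192 0.2083 0.0708] [ 3.1415 -0.0001 -0.2359] open 0.025955957842837114
[ 0.2057 -0.312   2.1708 -0.084   0.1088  0.0417] [0.3044 0.3771 0.6465 0.0089 0.0272 0.0251]
moment about bar's y 0.08617855421114619 lever x along tool x -0.03969949245199469
```

Trending down to near zero. Releasing softly.

Call:
{"fn": "carry_out", "kwargs": {
  "series": [
    {"jaw": 0, "travel": [0, 0, -0.003], "twist": 0},
    {"jaw": 0, "travel": [0, 0, 0], "twist": 0},
    {"jaw": 0, "travel": [0, 0, 0], "twist": 0}
  ],
  "squeeze": 5
}}

```text
time: 32.42
tool_pos: [0.6192, 0.2083, 0.0709]
tool_rot: [3.142, -0.0, -0.236]
contact_force: [1.6, -1.0, -1.3]
opening: 0.0258
```

Call:
{"fn": "carry_out", "kwargs": {
  "series": [
    {"jaw": 30, "travel": [0, 0, 0], "twist": 0},
    {"jaw": 33, "travel": [0, 0, 0], "twist": 0},
    {"jaw": 38, "travel": [0, 0, 0], "twist": 0},
    {"jaw": 45, "travel": [0, 0, 0], "twist": 0},
    {"jaw": 50, "travel": [0, 0, 0], "twist": 0},
    {"jaw": 50, "travel": [0, 0, 0], "twist": 0},
    {"jaw": 50, "travel": [0, 0, 0], "twist": 0}
  ]
}}

```text
time: 33.3
tool_pos: [0.6191, 0.2083, 0.0711]
tool_rot: [3.141, 0.0, -0.236]
contact_force: [0.5, 0.3, 0.1]
opening: 0.0459
```

```bash
python3 -c "
from h import *
feel(1)"; python3 tilt.py
```

```text
t 33.35 pos [0.6191 0.2083 0.0711] [ 3.1415 -0.     -0.2359] open 0.04602920955643734
[-0.1275 -0.0771 -0.3379  0.0419  0.0341  0.0137] [0. 0. 0. 0. 0. 0.]
moment about bar's y 0.04294928701755689 lever x along tool x 0.12709108580187795
[('side', -1, np.int64(168)), ('side', 1, np.int64(43)), ('scene', -1, np.int64(99)), ('scene', 1, np.int64(175))]
x y z yaw pitch(+: green down) [ 0.6124  0.2091  0.0785 -0.2364 -0.0121] rms px 1.2999346069418038
-0.08 30.82094691461593 [ 0.6104  0.2095  0.08   -0.2192]
0 23.4062094315821 [ 0.613   0.2092  0.0784 -0.2398]
0.08 47.49467218836933 [ 0.6134  0.2085  0.074  -0.2613]
```

Level. I'll retreat straight up and verify unobstructed.

Call:
{"fn": "carry_out", "kwargs": {
  "series": [
    {"jaw": 50, "travel": [0, 0, -0.1], "twist": 0},
    {"jaw": 50, "travel": [0, 0, -0.3], "twist": 0},
    {"jaw": 50, "travel": [0, 0, -0.5], "twist": 0},
    {"jaw": 50, "travel": [0, 0, -0.8], "twist": 0},
    {"jaw": 50, "travel": [0, 0, -0.8], "twist": 0},
    {"jaw": 50, "travel": [0, 0, -0.6], "twist": 0},
    {"jaw": 50, "travel": [-0.5, 0, -0.2], "twist": 0},
    {"jaw": 50, "travel": [-0.5, 0, 0], "twist": 0}
  ]
}}

```text
time: 34.45
tool_pos: [0.5607, 0.2225, 0.2721]
tool_rot: [-3.139, -0.004, -0.236]
contact_force: [0.4, -0.8, -1.3]
opening: 0.0457
```

```bash
python3 tilt.py
python3 - <<'E'
from h import *
a=robot.read_camera('side');b=robot.read_camera('scene')
cv2.imwrite('pics/f.png',np.hstack([cv2.resize(a[170:290,225:365],(400,343),interpolation=cv2.INTER_CUBIC),cv2.resize(b[205:325,310:450],(400,343),interpolation=cv2.INTER_CUBIC)]))
E
```

```text
[('side', -1, np.int64(166)), ('side', 1, np.int64(62)), ('scene', -1, np.int64(102)), ('scene', 1, np.int64(176))]
x y z yaw pitch(+: green down) [ 0.6124  0.2096  0.0786 -0.234  -0.016 ] rms px 1.2340446147673507
-0.08 28.301859780425293 [ 0.6107  0.2099  0.0803 -0.218 ]
0 21.609192201900687 [ 0.6131  0.2096  0.0784 -0.2387]
0.08 47.39168875233233 [ 0.6136  0.209   0.0738 -0.259 ]
```

View pics/f.png

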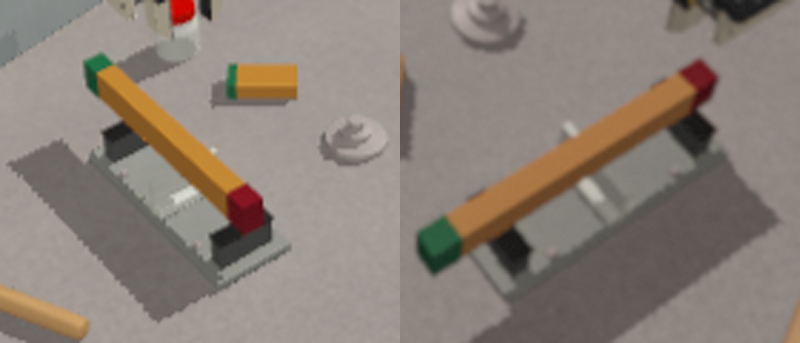

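```bash
python3 tilt.py | sed -n 2p; python3 -c "
from h import *
print(robot.hand_in(), robot.observe()['time'])"
```

```text
x y z yaw pitch(+: green down) [ 0.6125  0.2095  0.0784 -0.2345 -0.0122] rms px 1.330020544909558
the job is handed in; nothing more can be done
the job is handed in; nothing more can be done
```

The oak bar was left balanced on the blade and handed in, shortly after 34 s on the robot's clock. The final images show it clear of both rests, and the gripper was well clear above it.

- **Weighing:** I gripped the bar at its middle, lifted it (about 5 N), and felt the heavy side about 25 mm towards the red cap. I regripped there, carried it over, lowered it onto the blade and held it for a couple of seconds.
- **First release:** It tipped about 0.08 rad onto the red rest. My force and camera estimates had put it in balance, so they were several mm off. I regripped 30 mm towards green, pressed it level about the blade, shifted it about 6 mm towards green, and held it again for over 2 s.
- **Second release:** It stayed put. The camera fits in the last second or so gave a pitch of −0.012 to −0.016 rad, against about −0.008 while I held it level and −0.10 when it had tipped. That fit is only good to about 0.02 rad, so I read it as level.
- **Disagreement:** The wrist moment just before the second release put the centre of mass about 6 mm to the green side of the blade. The bar staying level contradicts that, and I trusted the bar.
- **Forces and other items:** My readings showed at most about 12 N on the blade. The bystanders visible in the last views of the stand (jar, offcut, flange, mallet handle) looked undisturbed. I did not look again at the mug, screwdriver or tray.

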